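# Tighten the quick-release hold-down clamp on the strip

### The arm

A 6-joint arm with a two-finger parallel gripper is mounted at the origin on the work surface. World frame = base frame: x ahead of the robot, y to its left, z up, the work surface at z = 0. Lengths are in m, angles in rad, forces in N, time in s.
With the tool pointing down it reaches from about 0.35 to 0.975 m from the base axis. Payload 4.9 kg.
Tool frame: the origin (TCP) lies on the centre line of the jaws, within the pads' length; the fingertips stand ctrl.tcp_to_tips ahead of it and the grasp point (between the pads) lies 3 mm ahead of it (ctrl.tcp_to_tips is the distance from the TCP to the fingertips, in m); z points along the fingers, y is the direction in which the jaws open and shut (so a half turn about z gives the same grasp; the last joint's range is limited). The gripper opens to 85 mm and grips with 20 to 120 N. Pads are 22 mm wide; open, the fingers measure 114 mm over their backs; the gripper's body (76 mm by 85 mm) begins 54 mm behind the grasp point. The pads swing forward as they close: fully open they stand 13 mm farther back than shut.
Start: joints at [0.987, 0.053, 1.613, -0, 1.476, -0.119], TCP at [0.28, 0.559, 0.253] pointing down, gripper open.
Joint ranges: [-3.01, 3.01], [-1.01, 2.22], [0.06, 2.58], [-1.02, 4.17], [0.09, 2.62], [-3.14, 3.14]. Speed limits (rad/s): [2.57, 2.57, 3.14, 3.14, 3.14, 3.14].

### API

Orientations are given as a rotation vector (axis times angle).
In Python, from station import ctrl, vision gives the robot as it stands.
- The arm moves only by the tool jog_arm, never from a script. Its argument "deltas" is a list of rows, each a list of 7 numbers: the turn, a rotation vector about the tool's x, y, z in rad, then the shift along the tool's x, y, z in cm, then the opening, from 0 (shut) to 1 (fully open). A call has 1 to 12 rows; each row shifts and turns the commanded pose from where the row before left it, along the tool's axes as they then stand; what a row does not reach is not made up. A row lasts 1/12 s, in which the tool goes at most 41.7 mm and 7.16 degrees, less where a joint would pass 70% of its speed; a pose out of reach is approached as far as the arm can. A call with a gripper value outside its range is refused whole. The fingers move at their own pace and stop on an object; "grip_force" is the grip in N (left out, the last holds). Time passes only in rows, so rows that do not move let the fingers close. It gives the time, the measured TCP pose, the force and the opening at its end, in the units of the state.
- ctrl.get_obs(): the state, without advancing time (a new reading comes with each control period).
- vision.get_image(name): name is "scene" or "top" or "wrist"; returns (picture, depth): 384x512x3 uint8, red, green, blue; 384x512 float32, m along the optical axis (not along the pixel's ray), 0 where there is no reading.
- vision.calibration(name): a dict with "fx", "fy", "cx", "cy" (pixels), "rvec" (rotation vector, rad) and "tvec" (3), from world to camera coordinates, as OpenCV has them; the wrist camera has in their place "hand_eye" (4x4, takes a point from camera to tool coordinates, whose origin is the TCP and whose axes are the flange's). Camera axes: x right, y down, z forward; pixel columns grow to the right and rows downward; lengths in m; the calibration is good to about 2 mm. A picture is of the moment at which its call begins: read the wrist's pose just before it. calibration takes no time and is no camera call.
- ctrl.finish_job(): hands the job in, once; it reports no verdict.
The state is a dict: "t": time; "q": joint angles; "dq": joint speeds; "effort": joint torques, N m; "tool_pos": TCP position; "tool_rot": TCP orientation; "contact_force": force on the tool from outside, world axes, zero at the start; "wrist_torque": the same for the moment, N m; "opening": finger opening in m.
Only numpy, scipy, OpenCV 4.12 (cv2) and the standard library are available. Lean on these libraries where they do the work, as an engineer would, in place of code of your own. Each camera call takes 0.05 s, during which the arm holds its last target. There are 200 camera calls.

### The job

Two quick-release hold-down clamps stand on the workshop bench; one has a wooden strip lying under its pad. On that clamp, turn the wing nut clockwise (seen from above) until its wing lies in line with the clamp's arm, so that the cam lever will meet firm resistance about midway. Then press the cam lever all the way down so that the strip is clamped, and let go.

Things in the scene. Friction and masses are not known exactly. Their poses are not given: they have to be found in the camera images.
- clamp: Grey-green cast hold-down clamp with a loose pine strip (44 x 160 x 30 mm) across its base, under the pad; an identical one stands empty. Fixed. Origin: on the wing nut's upright axis, at bench level; z up, x along the arm from nut to lever. Base x -50 to 155 mm, 80 wide, 14 thick; arm x -27 to 118, 34 wide, top at z 105. Arm, nut, lever and pad sink 3.2 mm per rad of nut (heights are for nut 0).
- nut (a joint): Steel wing nut on the origin's axis, rad, grows clockwise from above; starts at 0 to 0.6, stops -0.1 and 2.2. Wing: upright flat bar 46 mm long, 12 thick, z 117 to 147 mm, over a 34 mm round collar. It makes the angle (1.5 - value) with clamp x, counter-clockwise from above: in line with the arm at 1.5, when the lever will meet firm resistance midway. Needs about 0.2 N m; stays where left.
- lever (a joint): Dark steel cam lever on the arm's end, hinged about clamp y at x 100, z 114 mm: straight bar 101 mm long, 18 wide, 11 thick. Rad: 0 open (bar 42 deg above level, leaning away from the nut), 0.84 shut (stop, 6 deg below level). With the nut set, the 0.3 N m it needs rises from 0.42 on, to 0.5 at the end. Stays where left. Closes when pressed straight down from above about 50 mm beyond the hinge.
- jaw: Round black rubber pad, 30 mm diameter, 13 high, sprung, under the arm's end at clamp x 100 mm; origin at the centre of its underside. The lever drives it down 8 mm; it then presses the strip with about 20 N if the nut was set right, and hardly at all if the nut was left as found.
Not all that is in view belongs to the job. What is shaped like the clamp but red is not meant.

How it is judged:
By the outcome, as a careful person would: the job done as asked, in the order asked, and still so for the second after the job is handed in, with the robot touching nothing.
It also fails if it takes over 48 s, if anything falls off the work surface, if the arm or the gripper's body presses on something with over 40 N, if the wrist force passes 120 N, or if a joint passes its speed limit or range.

## Working session

There is one attempt and no reset: what is moved stays moved. The work goes in short steps, Python scripts to look and compute and a tool call to move; the robot and the scene stay as the last step left them, time stands still between calls to the robot, and variables do not carry over. Pictures are saved under pics/ and viewed, about 8 in all and at most 12, crops included, and the job is handed in when it is done.

Besides the shell and the picture viewer there is one more tool, called after "Call:" as a command line: name --pt "numbers of a row" for each row, then --argument value for the rest. jog_arm: Moves the arm, as the interface text tells. Its arguments: {"type":"object","properties":{"deltas":{"type":"array"},"grip_force":{"type":"number"}},"required":["deltas"]}

```bash
mkdir -p pics
python3 - <<'E'
from station import ctrl, vision
import cv2,numpy as np
for n in ("scene","top"):
    p,d=vision.get_image(n); cv2.imwrite(f"pics/{n}0.png",p[:,:,::-1]); np.savez(f"{n}0.npz",p=p,d=d)
    print(n,vision.calibration(n))
print(ctrl.get_obs(),ctrl.tcp_to_tips)
E
```

```text
scene {'fx': 437.9491369446049, 'fy': 437.9491369446049, 'cx': 253.38733825285797, 'cy': 191.0184013235182, 'rvec': array([ 1.66066   ,  1.66565754, -0.86342349]), 'tvec': array([ 0.02649839, -0.14433563,  1.3799534 ])}
top {'fx': 457.11121303434373, 'fy': 457.11121303434373, 'cx': 256.0620886167277, 'cy': 189.9934195052742, 'rvec': array([ 2.1626548 , -2.11808094,  0.14881824]), 'tvec': array([-0.01079227,  0.40748405,  0.90013018])}
{'t': 0.1, 'q': array([ 9.86992097e-01,  5.32973285e-02,  1.61418619e+00,  3.87469607e-05,
        1.47596471e+00, -1.18967535e-01]), 'dq': array([ 0.00071976, -0.00196314, -0.00395918, -0.00069519, -0.00075582,
        0.0001408 ]), 'effort': array([-2.58966480e-05, -3.94904780e+01, -3.71363533e+01, -1.27777735e-04,
        3.92377362e-03,  1.39770145e-05]), 'tool_pos': array([0.27985432, 0.55825713, 0.25216426]), 'tool_rot': array([-7.23457746e-01, -3.05646296e+00,  2.71519449e-03]), 'contact_force': array([-1.33993361, -0.31144308,  0.59421977]), 'wrist_torque': array([0.04287256, 0.04794417, 0.00546564]), 'opening': 0.085480593368819} 0.022
```

View pics/scene0.png

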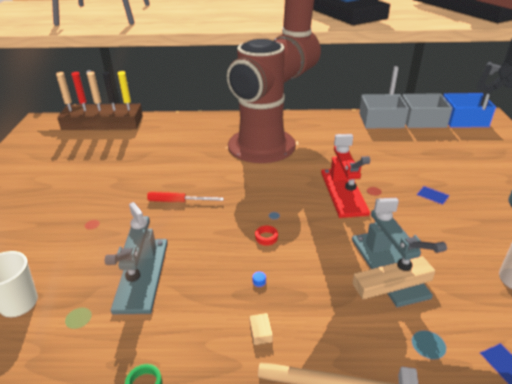

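View pics/top0.png

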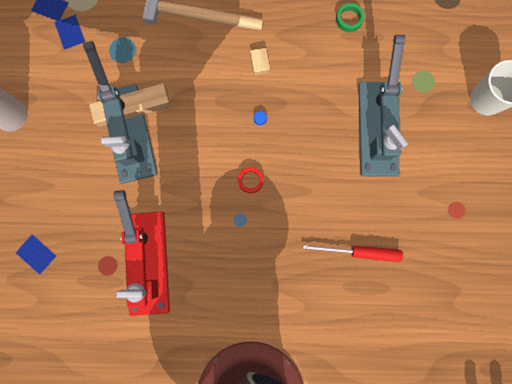

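Candidates (top view): grey-green clamp with strip at (125,130), empty grey-green clamp at (380,130) and red clamp at (145,265). I choose the one with the strip, and check it in an enlarged crop with heights.

```bash
cat > h.py <<'E'
import cv2,numpy as np
from station import ctrl, vision
def cloud(n,p,d):
    c=vision.calibration(n); v,u=np.indices(d.shape)
    X=np.stack([(u-c['cx'])/c['fx']*d,(v-c['cy'])/c['fy']*d,d],-1)
    R=cv2.Rodrigues(c['rvec'])[0]
    return (X-c['tvec'])@R
E
python3 - <<'E'
from h import *
z=np.load("top0.npz");p,d=z['p'],z['d'];W=cloud("top",p,d)
cv2.imwrite("pics/crop1.png",cv2.resize(p[30:195,60:200,::-1],None,fx=3.6,fy=3.6,interpolation=cv2.INTER_CUBIC)[:600])
for (u,v) in [(118,143),(92,50),(105,92),(125,130),(200,100),(155,95)]: print(u,v,W[v,u].round(4))
S=W[30:195,60:200].reshape(-1,3)
def rect(lo,hi,sub=None):
    m=(S[:,2]>lo)&(S[:,2]<hi)
    q=S[m]; r=cv2.minAreaRect((q[:,:2]*1000).astype(np.float32)); print(lo,hi,m.sum(),r,q[:,:2].mean(0).round(4))
rect(.008,.019);rect(.04,.048);rect(.095,.108);rect(.112,.15);rect(.15,.2)
# pixel map of heights
m=np.round(W[120:165,90:150,2]*1000).astype(int)
for r in m[::3,::3]: print(' '.join('%4d'%x for x in r))
E
```

```text
118 143 [0.4733 0.2507 0.1383]
92 50 [0.6379 0.2996 0.169 ]
105 92 [0.5753 0.2866 0.124 ]
125 130 [0.5084 0.251  0.1012]
200 100 [0.6061 0.1234 0.0019]
155 95 [0.6014 0.2119 0.0409]
0.008 0.019 1472 ((527.629150390625, 263.83856201171875), (139.77035522460938, 214.21920776367188), 80.6694107055664) [0.5009 0.25  ]
0.04 0.048 1191 ((537.3486328125, 248.97711181640625), (142.7896270751953, 159.89573669433594), 18.32465171813965) [0.5828 0.2528]
0.095 0.108 851 ((521.7512817382812, 269.2149353027344), (143.58062744140625, 34.90242385864258), 15.073963165283203) [0.5194 0.2668]
0.112 0.15 781 ((541.4923095703125, 277.22216796875), (164.48788452148438, 45.299293518066406), 17.887895584106445) [0.5401 0.2736]
0.15 0.2 354 ((511.2632751464844, 267.1133728027344), (291.0370178222656, 19.063596725463867), 15.517740249633789) [0.5885 0.2876]
   2   -5   44   43   45   42  104  104  105  105  102  103   14   15   15   16   13   15   14    1
   0    2   38   35   27   23  106  106  105  103  103  102   92   15   13   12   15   15   13   -2
  -2   -3   -1   17    2    1  104  104  106  103  105  
[... 543 characters left out ...]

   1    0   -1    3   -1  134  133  133  131  130  134  131  129  121   74   73   49   14   16   15
   0   -1    1   -2    0    0    1  110  115  119  115  112  113  104   76   73   56   26   14   16
   0    1   -2   -1    2    0    0    0  110  113  116  115  104  106   91   73   61   33   11   13
 950    0    1    1    1    4   -1   -1  103  102  101  106  102  102   95   78   67   38   13   12
   2   -6    0    2    2   -4    0   -1  104  105  106  106  103  104   98   64   59   43   12   13
  -2    0   -2  950   -2    0   -1   -2  950  103  101   97   92   57   48   45   38   33   19   13
   0   -1    1    3    0    0   -3    2   -2   15   11   45   44   35   28   22   11   12   14   18
```

View pics/crop1.png

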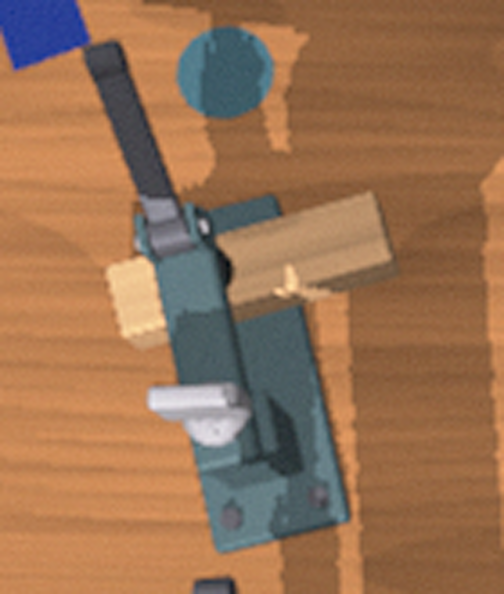

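Run:
```python
from h import *
z=np.load("top0.npz");p,d=z['p'],z['d'];W=cloud("top",p,d)
S=W[30:195,60:200].reshape(-1,3)
def rect(m,t):
    q=S[m]; r=cv2.minAreaRect((q[:,:2]*1000).astype(np.float32))
    c=np.cov(q[:,:2].T); w,V=np.linalg.eigh(c); print(t,m.sum(),r,q[:,:2].mean(0).round(4),q[:,2].mean(),np.degrees(np.arctan2(V[1,1],V[0,1])))
D=np.hypot(S[:,0]-.478,S[:,1]-.257)
rect((S[:,2]>.139)&(S[:,2]<.153)&(D<.04),"wing")
rect((S[:,2]>.107)&(S[:,2]<.123)&(D<.04),"collar")
rect((S[:,2]>.098)&(S[:,2]<.109),"arm")
L=(S[:,2]>.122)&(S[:,2]<.22)&(S[:,0]>.56); rect(L,"lever")
a=np.radians(15.07);u=np.array([np.cos(a),np.sin(a)]);n=np.array([-u[1],u[0]])
q=S[L]; x=(q[:,:2]-[.4778,.2574])@u; y=(q[:,:2]-[.4778,.2574])@n
print(np.polyfit(x,q[:,2],1),x.min(),x.max(),np.median(y),y.min(),y.max())
B=(S[:,2]>.009)&(S[:,2]<.019); q=S[B]; x=(q[:,:2]-[.4778,.2574])@u; y=(q[:,:2]-[.4778,.2574])@n
print("base",np.percentile(x,[.5,1,99,99.5]),np.percentile(y,[.5,1,2,98,99,99.5]))
```

```text
wing 177 ((478.8333435058594, 257.3819274902344), (12.886361122131348, 46.30510711669922), 3.297283887863159) [0.4781 0.2563] 0.14549951308101136 93.83282850448387
collar 118 ((483.3414306640625, 257.32843017578125), (53.67457580566406, 37.69834899902344), 33.64283752441406) [0.4716 0.2547] 0.11418579331300457 -176.12221086611626
arm 842 ((521.753173828125, 269.226806640625), (143.58531188964844, 34.86458969116211), 15.044208526611328) [0.5193 0.2671] 0.10381930655529023 -164.23345208154763
lever 638 ((607.8594360351562, 293.6915588378906), (90.66492462158203, 31.74062156677246), 15.549975395202637) [0.6095 0.2934] 0.14814778610892243 -164.66469479081394
[0.72604417 0.04903311] 0.08981465166279368 0.18035780109346103 0.0004607339992790514 -0.014972127522809377 0.016907179439767633
base [-0.04873265 -0.04836846  0.15291546  0.15448266] [-0.08793369 -0.06108813 -0.04032323  0.03652253  0.03811487  0.0388675 ]
```

Call:
jog_arm --pt "0 0 0 -1.5 -0.85 0 1" --pt "0 0 0 -2.84 -1.65 0 1" --pt "0 0 0 -2.84 -1.65 0 1" --pt "0 0 0 -2.84 -1.65 0 1" --pt "0 0 0 -2.84 -1.65 0 1" --pt "0 0 0 -2.84 -1.65 0 1" --pt "0 0 0 -2.84 -1.65 0 1" --pt "0 0 0 -2.84 -1.65 0 1" --pt "0 0 0 -2.84 -1.65 0 1" --pt "0 0 0 -2.84 -1.65 0 1" --pt "0 0 0 -2.84 -1.65 0 1" --pt "0 0 0 -1.33 -0.78 0 1"

```text
t: 1.1
tool_pos: [0.4793, 0.2537, 0.2528]
tool_rot: [0.728, 3.056, -0.002]
contact_force: [-0.1, 0.1, 0.5]
opening: 0.0856
```

Call:
jog_arm --pt "0 0 0.105 0 0 0 1" --pt "0 0 0.105 0 0 0 1" --pt "0 0 0.105 0 0 0 1" --pt "0 0 0.105 0 0 0 1" --pt "0 0 0.105 0 0 0 1" --pt "0 0 0.105 0 0 0 1" --pt "0 0 0.105 0 0 0 1" --pt "0 0 0.105 0 0 0 1" --pt "0 0 0.105 0 0 0 1" --pt "0 0 0.105 0 0 0 1" --pt "0 0 0 0 0 0 1" --pt "0 0 0 0 0 0 1"

```text
t: 2.1
tool_pos: [0.4778, 0.2565, 0.2528]
tool_rot: [-2.155, -2.285, 0.001]
contact_force: [-0.6, 0.1, -0.3]
opening: 0.0858
```

```bash
cat >> h.py <<'E'
from scipy.spatial.transform import Rotation as Ro
def pose():
    o=ctrl.get_obs(); R=Ro.from_rotvec(o['tool_rot']).as_matrix(); 
    print(round(o['t'],2),'pos',o['tool_pos'].round(4),'ydeg',np.degrees(np.arctan2(R[1,1],R[0,1])).round(2),'z',R[:,2].round(3),'F',o['contact_force'].round(1),'M',o['wrist_torque'].round(2),'op',round(o['opening'],4),'q',o['q'].round(2))
    return o,R
E
python3 - <<'E'
from h import *
o,R=pose()
p,d=vision.get_image("wrist"); cv2.imwrite("pics/w1.png",p[:,:,::-1]); c=vision.calibration("wrist")
v,u=np.indices(d.shape); X=np.stack([(u-c['cx'])/c['fx']*d,(v-c['cy'])/c['fy']*d,d],-1)
H=np.array(c['hand_eye']); W=((X@H[:3,:3].T+H[:3,3])@R.T+o['tool_pos']); 
D=np.hypot(W[...,0]-.478,W[...,1]-.257)
m=(W[...,2]>.138)&(W[...,2]<.155)&(D<.04)&(d>0)
q=W[m]; w,V=np.linalg.eigh(np.cov(q[:,:2].T)); print(m.sum(),q.mean(0),cv2.minAreaRect((q[:,:2]*1000).astype(np.float32)),np.degrees(np.arctan2(V[1,1],V[0,1])))
E
```

```text
2.1 pos [0.4778 0.2565 0.2528] ydeg 3.36 z [-0.001 -0.    -1.   ] F [-0.6  0.1 -0.3] M [-0.01  0.01 -0.04] op 0.0858 q [ 0.36 -0.14  1.8  -0.    1.48  0.3 ]
863 [0.47895017 0.25944366 0.14559005] ((478.8190002441406, 258.0420837402344), (11.525972366333008, 45.786746978759766), 3.649981737136841) 93.73797053487193
```

View pics/w1.png

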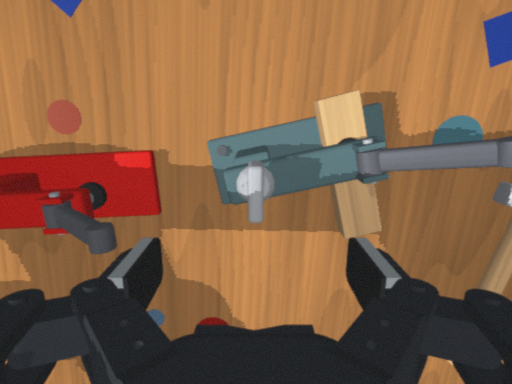

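Call:
jog_arm --pt "0 0 0 0.1 0.07 1.0 1" --pt "0 0 0 0 0 2.0 1" --pt "0 0 0 0 0 2.0 1" --pt "0 0 0 0 0 2.0 1" --pt "0 0 0 0 0 2.0 1" --pt "0 0 0 0 0 1.2 1" --pt "0 0 0 0 0 0.8 1" --pt "0 0 0 0 0 0 0.4" --pt "0 0 0 0 0 0 0.2" --pt "0 0 0 0 0 0 0.2" --pt "0 0 0 0 0 0 0.2" --pt "0 0 0 0 0 0 0.2" --grip_force 50

```text
t: 3.15
tool_pos: [0.4794, 0.258, 0.1447]
tool_rot: [2.157, 2.282, 0.003]
contact_force: [-0.7, -0.4, 0.7]
opening: 0.0254
```

Call:
jog_arm --pt "0 0 0 0 0 0 0.05" --pt "0 0 0 0 0 0 0" --pt "0 0 0 0 0 0 0" --pt "0 0 0 0 0 0 0" --pt "0 0 0 0 0 0 0" --pt "0 0 0 0 0 0 0"

```text
t: 3.65
tool_pos: [0.4788, 0.2578, 0.1444]
tool_rot: [-2.158, -2.283, -0.001]
contact_force: [-3.3, -0.9, 5.9]
opening: 0.0112
```

```bash
python3 -c "
from h import *
pose()"
```

```text
3.65 pos [0.4788 0.2578 0.1444] ydeg 3.22 z [ 0.  0. -1.] F [-3.3 -0.9  5.9] M [-0.12  0.6   0.07] op 0.0112 q [ 0.36 -0.05  1.9   0.    1.29  0.3 ]
```

Call:
jog_arm --pt "0 0 0.1 0 0 0.032 0" --pt "0 0 0.1 0 0 0.032 0" --pt "0 0 0.1 0 0 0.032 0" --pt "0 0 0.1 0 0 0.032 0" --pt "0 0 0.1 0 0 0.032 0" --pt "0 0 0.1 0 0 0.032 0" --pt "0 0 0.1 0 0 0.032 0" --pt "0 0 0.1 0 0 0.032 0" --pt "0 0 0.1 0 0 0.032 0" --pt "0 0 0.1 0 0 0.032 0" --pt "0 0 0.1 0 0 0.032 0" --pt "0 0 0.1 0 0 0.032 0"

```text
t: 4.65
tool_pos: [0.4787, 0.2579, 0.1408]
tool_rot: [-3.071, -0.659, 0.0]
contact_force: [-5.7, -0.7, 8.9]
opening: 0.0112
```

Call:
jog_arm --pt "0 0 0.1 0 0 0.032 0" --pt "0 0 0.073 0 0 0.024 0" --pt "0 0 0 0 0 0 0" --pt "0 0 0 0 0 0 0" --pt "0 0 0 0 0 0 0"

```text
t: 5.07
tool_pos: [0.4786, 0.258, 0.1403]
tool_rot: [-3.116, -0.398, 0.001]
contact_force: [-5.0, -0.8, 9.0]
opening: 0.0111
```

```bash
python3 -c "
from h import *
pose()"
```

```text
5.07 pos [0.4786 0.258  0.1403] ydeg -75.45 z [-0.  0. -1.] F [-5.  -0.8  9. ] M [-0.25  0.85 -0.03] op 0.0111 q [ 0.36 -0.04  1.9   0.    1.28  1.67]
```

Call:
jog_arm --pt "0 0 0 0 0 0 0.3" --pt "0 0 0 0 0 0 0.6" --pt "0 0 0 0 0 0 0.6" --pt "0 0 0 0 0 0 0.6" --pt "0 0 0 0 0 -1.0 0.6" --pt "0 0 0 0 0 -2.0 0.6" --pt "0 0 0 0 0 -3.0 0.6" --pt "0 0 0 0 0 -3.0 0.6" --pt "0 0 0 0 0 -2.0 0.6" --pt "0 0 0 0 0 0 0.6" --pt "0 0 0 0 0 0 0.6"

```text
t: 5.98
tool_pos: [0.4795, 0.258, 0.2511]
tool_rot: [-3.115, -0.397, -0.006]
contact_force: [-0.2, -0.2, -0.4]
opening: 0.051
```

Run:
```python
from h import *
o,R=pose()
p,d=vision.get_image("wrist"); cv2.imwrite("pics/w2.png",p[:,:,::-1]); c=vision.calibration("wrist")
v,u=np.indices(d.shape); X=np.stack([(u-c['cx'])/c['fx']*d,(v-c['cy'])/c['fy']*d,d],-1)
H=np.array(c['hand_eye']); W=((X@H[:3,:3].T+H[:3,3])@R.T+o['tool_pos']); 
def an(m,t):
    q=W[m&(d>0)]; w,V=np.linalg.eigh(np.cov(q[:,:2].T)); print(t,len(q),q.mean(0),cv2.minAreaRect((q[:,:2]*1000).astype(np.float32)),np.degrees(np.arctan2(V[1,1],V[0,1])))
D=np.hypot(W[...,0]-.478,W[...,1]-.257)
an((W[...,2]>.134)&(W[...,2]<.155)&(D<.04),"wing")
D=np.hypot(W[...,0]-.522,W[...,1]-.269)
an((W[...,2]>.094)&(W[...,2]<.106)&(D<.1),"arm")
a=np.radians(15.05);uu=np.array([np.cos(a),np.sin(a)]);n=np.array([-uu[1],uu[0]])
x=(W[...,:2]-[.4785,.2577])@uu; y=(W[...,:2]-[.4785,.2577])@n
m=(x>.1)&(x<.2)&(abs(y)<.02)&(W[...,2]>.118)&(d>0)
print(np.polyfit(x[m],W[m][:,2],1),x[m].max(),np.median(y[m]))
```

```text
5.98 pos [0.4795 0.258  0.2511] ydeg -75.46 z [ 0.004  0.001 -1.   ] F [-0.2 -0.2 -0.4] M [-0.02  0.01  0.01] op 0.051 q [ 0.36 -0.14  1.8  -0.    1.47  1.67]
wing 840 [0.48088089 0.2586148  0.14122083] ((479.6097717285156, 258.3829345703125), (46.069644927978516, 11.264304161071777), 14.69141674041748) -165.74005520327037
arm 3834 [0.52701088 0.27146932 0.09949843] ((522.939453125, 270.46612548828125), (144.78321838378906, 33.98773193359375), 15.702865600585938) -164.3809143583723
[0.72863803 0.04291189] 0.13783024091067272 0.0013309746636358043
```

View pics/w2.png

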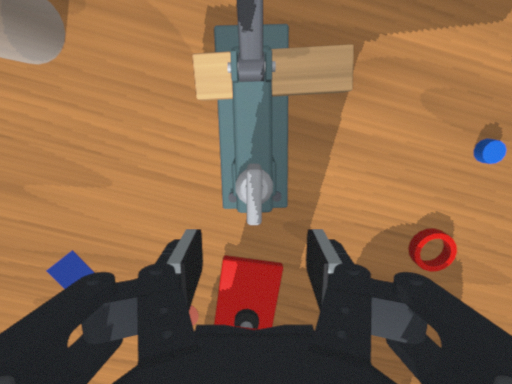

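Call:
jog_arm --pt "0 0 0 1.0 -0.14 0 0" --pt "0 0 0 2.5 0 0 0" --pt "0 0 0 3.5 0 0 0" --pt "0 0 0 3.5 0 0 0" --pt "0 0 0 2.9 0 0 0" --pt "0 0 0 1.5 0 0 0" --pt "0 0 0 0 0 1.0 0" --pt "0 0 0 0 0 2.0 0" --pt "0 0 0 0 0 1.0 0" --pt "0 0 0 0 0 0.4 0" --pt "0 0 0 0 0 0 0" --pt "0 0 0 0 0 0 0"

```text
t: 7.03
tool_pos: [0.622, 0.2964, 0.2045]
tool_rot: [3.116, 0.398, -0.001]
contact_force: [0.8, -1.0, 1.2]
opening: -0.0002
```

Run:
```python
from h import *
pose()
```

```text
7.03 pos [0.622  0.2964 0.2045] ydeg -75.45 z [-0.001 -0.    -1.   ] F [ 0.8 -1.   1.2] M [-0.03 -0.02 -0.02] op -0.0002 q [0.34 0.23 1.5  0.   1.41 1.65]
```

Position good, no contact. Pressing down in slow steps (about 7 cm in all).

Call:
jog_arm --pt "0 0 0 0 0 0.5 0" --pt "0 0 0 0 0 0.5 0" --pt "0 0 0 0 0 0.5 0" --pt "0 0 0 0 0 0.5 0" --pt "0 0 0 0 0 0.5 0" --pt "0 0 0 0 0 0.5 0" --pt "0 0 0 0 0 0.5 0" --pt "0 0 0 0 0 0.5 0" --pt "0 0 0 0 0 0.5 0" --pt "0 0 0 0 0 0.5 0" --pt "0 0 0 0 0 0 0"

```text
t: 7.95
tool_pos: [0.6224, 0.2963, 0.1538]
tool_rot: [3.116, 0.398, -0.001]
contact_force: [0.4, 1.3, 2.5]
opening: 0.0001
```

Call:
jog_arm --pt "0 0 0 0 0 0.4 0" --pt "0 0 0 0 0 0.4 0" --pt "0 0 0 0 0 0.4 0" --pt "0 0 0 0 0 0.4 0" --pt "0 0 0 0 0 0.4 0" --pt "0 0 0 0 0 0 0"

```text
t: 8.45
tool_pos: [0.6245, 0.2969, 0.1362]
tool_rot: [-3.115, -0.397, -0.008]
contact_force: [3.4, 0.8, 4.4]
opening: -0.0001
```

Call:
jog_arm --pt "0 0 0 0 0 0.2 0" --pt "0 0 0 0 0 0.2 0" --pt "0 0 0 0 0 0.1 0" --pt "0 0 0 0 0 0 0" --pt "0 0 0 0 0 0 0"

```text
t: 8.87
tool_pos: [0.6247, 0.297, 0.1324]
tool_rot: [-3.115, -0.397, -0.009]
contact_force: [4.3, 0.6, 8.3]
opening: 0.0005
```

Call:
jog_arm --pt "0 0 0 0 0 0.1 0" --pt "0 0 0 0 0 0.1 0" --pt "0 0 0 0 0 0 0" --pt "0 0 0 0 0 0 0"

```text
t: 9.2
tool_pos: [0.6248, 0.297, 0.1317]
tool_rot: [-3.115, -0.397, -0.01]
contact_force: [0.7, -0.2, 11.8]
opening: -0.0002
```

Call:
jog_arm --pt "0 0 0 0 0 0.15 0" --pt "0 0 0 0 0 0.15 0" --pt "0 0 0 0 0 0 0" --pt "0 0 0 0 0 0 0"

```text
t: 9.53
tool_pos: [0.6249, 0.2971, 0.1313]
tool_rot: [-3.115, -0.398, -0.01]
contact_force: [-3.9, -2.1, 22.0]
opening: -0.0
```

Call:
jog_arm --pt "0 0 0 0 0 0.15 0" --pt "0 0 0 0 0 0.15 0" --pt "0 0 0 0 0 0 0" --pt "0 0 0 0 0 0 0"

```text
t: 9.87
tool_pos: [0.625, 0.2972, 0.131]
tool_rot: [-3.116, -0.398, -0.009]
contact_force: [-9.2, -5.2, 32.1]
opening: -0.0001
```

Firm stop reached (force climbs to 32 N without travel). Lifting off and checking.

Call:
jog_arm --pt "0 0 0 0 0 -0.5 0" --pt "0 0 0 0 0 -1.0 0" --pt "0 0 0 0 0 -2.0 0" --pt "0 0 0 0 0 -3.0 0" --pt "0 0 0 -2.0 0 -3.0 0" --pt "0 0 0 -3.5 0 -2.0 0" --pt "0 0 0 -3.5 0 0 0" --pt "0 0 0 -3.0 0 0 0" --pt "0 0 0 0 0 0 0" --pt "0 0 0 0 0 0 0"

```text
t: 10.7
tool_pos: [0.5043, 0.2658, 0.235]
tool_rot: [3.115, 0.398, -0.005]
contact_force: [-0.7, -0.6, 0.1]
opening: 0.0003
```

Run:
```python
from h import *
o,R=pose()
p,d=vision.get_image("wrist"); c=vision.calibration("wrist")
v,u=np.indices(d.shape); X=np.stack([(u-c['cx'])/c['fx']*d,(v-c['cy'])/c['fy']*d,d],-1)
H=np.array(c['hand_eye']); W=((X@H[:3,:3].T+H[:3,3])@R.T+o['tool_pos'])
a=np.radians(15.2);uu=np.array([np.cos(a),np.sin(a)]);n=np.array([-uu[1],uu[0]])
x=(W[...,:2]-[.4785,.2577])@uu; y=(W[...,:2]-[.4785,.2577])@n
m=(x>.125)&(x<.195)&(abs(y)<.007)&(W[...,2]>.08)&(d>0)
print(m.sum()); f=np.polyfit(x[m],W[m][:,2],1); print("lever deg",np.degrees(np.arctan(f[0])),"z@150",np.polyval(f,.15))
m=(W[...,2]>.134)&(W[...,2]<.155)&(np.hypot(x,y)<.04)&(d>0)
print("wing",cv2.minAreaRect((W[m][:,:2]*1000).astype(np.float32)))
s,_=vision.get_image("scene"); s=cv2.resize(s[180:320,320:460],(384,384),interpolation=cv2.INTER_CUBIC)
cv2.imwrite("pics/fin.png",np.hstack([cv2.resize(p,(400,384)),s])[:,:,::-1])
```

```text
10.7 pos [0.5043 0.2658 0.235 ] ydeg -75.43 z [-0.003 -0.001 -1.   ] F [-0.7 -0.6  0.1] M [-0.07 -0.01  0.06] op 0.0003 q [ 0.35 -0.06  1.76  0.    1.45  1.67]
1228
lever deg -6.448796462301695 z@150 0.10895525485987256
wing ((494.07940673828125, 261.8586120605469), (16.48427391052246, 11.947147369384766), 14.413178443908691)
```

View pics/fin.png

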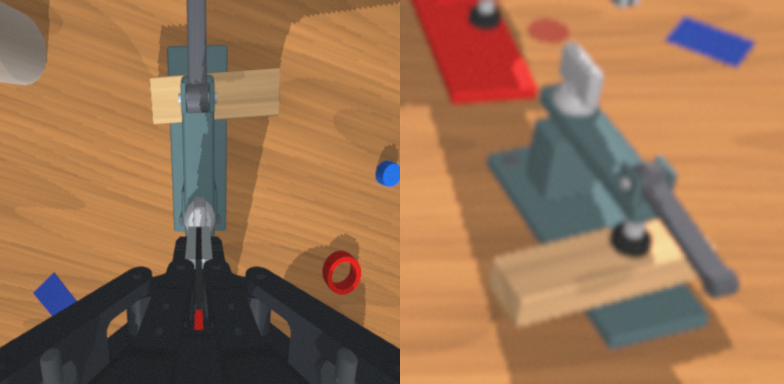

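The final views show the lever down past level at -6.4°, the wing in line with the arm, the pad on the strip, and the gripper clear.

```bash
python3 -c "
from station import ctrl
print(ctrl.finish_job())"
```

```text
the job is handed in; nothing more can be done
None
```

The strip is clamped and the job is handed in, at about 11 s of the 48 s allowed. On the grey-green clamp with the strip, I turned the wing nut about 79° clockwise. I then pressed the cam lever down to its stop and moved the arm clear.

- **Wing nut:** the wing measured 14.4–14.7° in world axes and the arm 15.0–15.7°, so they are in line to about 1°. In the last view the gripper hid part of the wing, but the visible part gave the same angle.
- **Lever:** it measured -6.4°, against -6° for fully shut. While I pressed, the force rose to 32 N with almost no further travel, so it had reached its stop.
- **Strip and contact:** the strip was still under the pad and the robot was touching nothing. I could not measure the clamping force itself.
- **Mid-travel resistance:** the readings during the press were low, at 2.5–4.4 N until near the end. They did not clearly show the firm resistance expected from midway.

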